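Open the order printer by its hidden flush release key

TASK

The order printer has run out of paper: open it up so that a new roll can go in. Its cover release is a flush key of the same black plastic, hidden somewhere along the flat strip in front of the cover: feel along the strip with the fingertips for the place that gives, press it down until the cover pops up, let the key come back up, then push the cover all the way back until it stays fully open by itself. Use the fingertips only: do not lift, tip or shove the printer, and leave everything else standing where it is.

Things in the scene. Friction and masses are not known exactly. Their poses are not given: they have to be found in the camera images.
- printer: order printer, black plastic box 158 deep (x), 196 wide (y), 115 mm high (z), 1.7 kg, loose on rubber feet. Origin: centre of its underside; x points to its back, y to the left as seen from the robot, z up; its front (-x) faces roughly to the robot. The front 50 mm of its top is a flat strip; the rest, from x = -30 to the hinge, is the cover, level with the strip
- strip_mid (a point): middle of the flat strip, on its surface, at (-54, 0, 115) mm of the printer. The strip is open from y = -46 to 46; beyond are cheeks 2 mm higher. The hidden key is a plate 34 (x) x 30 mm (y) flush in the strip, centred at printer x = -54 and anywhere in y = -27 to 27; elsewhere the strip is rigid. It moves only if the fingertip lies wholly on it
- release (a joint): travel of the hidden release key in m: 0 flush, 0.0045 fully down (pushed straight down). It begins to give at about 2 N, is fully down at 4.5 N and springs back up when let go. The latch lets go at about 0.003
- cover (a joint): angle of the cover, rad: 0 shut and latched, 1.9 fully open on its stop. Once unlatched, a damped spring lifts it to about 1.0 in half a second and it waits there ajar; pushed past upright (1.57) it falls back to the stop by its own weight; let go before that it drops back to about 1.0. Light (0.13 kg), hinge nearly free
- cover_lip (a point): middle of the cover's front edge, the edge to push; it moves with the cover, 97 mm from the hinge axis. The cover is 170 mm wide, 6 mm thick; a rubber roller and a steel bar hang up to 18 mm under it near this edge
- cover_hinge (a point): middle of the cover's hinge axis, at (69, 0, 110) mm of the printer; the axis runs along the printer's y
- paper_roll: the new roll of paper, white, 68 mm across and 80 high, standing on end; origin at the centre of its underside. Not to be moved
- tumbler: clear stemless glass, 84 mm across, 85 high; origin at the centre of its underside. Not to be moved
- soda_can: drinks can, 53 mm across, 134 high; origin at the centre of its underside. Not to be moved
- jigger: steel double-cone measure, 44 mm across, 84 high; origin at the centre of its underside. Not to be moved

How it is judged:
By the outcome, as a careful person would: the job done as asked, in the order asked, and still so for the second after the job is handed in, with the robot touching nothing.
It also fails if it takes over 64 s, if anything falls off the work surface, if the arm or the gripper's body presses on something with over 40 N, if the wrist force passes 120 N, or if a joint passes its speed limit or range.

ROBOT

A 7-joint arm with a two-finger parallel gripper is mounted at the origin on the work surface; the furniture and walls round the work are solid. World frame = base frame: x ahead of the robot, y to its left, z up, the work surface at z = 0. Lengths are in m, angles in rad, forces in N, time in s.
With the tool pointing down it reaches from about 0.4 to 0.9 m from the base axis. Payload 5.5 kg.
Tool frame: the origin (TCP) lies at the very end of the fingers, on their centre line; the grasp point (between the pads) lies 19 mm behind it (ctrl.grip_depth is the distance from the TCP to the grasp point, in m); z points along the fingers, y is the line along which they close (so a half turn about z gives the same grasp; the last joint's range is limited). The gripper opens to 92 mm and grips with 3 to 60 N. Pads are 19 mm wide; open, the fingers measure 130 mm over their backs; the gripper's body (75 mm by 190 mm) begins 47 mm behind the grasp point.
Start: joints at [1.395, 0.501, -0.427, 1.55, 0.221, 1.138, -0.21], TCP at [0.276, -0.588, 0.227] pointing down, gripper open.
Joint ranges: [-2.88, 2.88], [-0.31, 2.03], [-1.54, 1.56], [0.2, 2.42], [-1.41, 4.55], [0.19, 2.02], [-2.57, 2.57]. Speed limits (rad/s): [2.57, 2.57, 3.14, 3.14, 3.14, 3.14, 3.14].

INTERFACE

Orientations are given as a unit quaternion [x, y, z, w].
In Python, from bench import ctrl, imaging gives the robot as it stands. The module is installed in compiled form; this text tells all that it offers.
- The arm moves only by the shell command python3 -m inch 'ROWS' [OPENING] [FORCE]. ROWS is one flat JSON list of numbers that holds 1 to 5 rows one after another, with no inner brackets; each row has 4 numbers: dx, dy, dz in m, then a turn about the tool's z in rad; each row shifts and turns the commanded pose from where the row before left it, along the tool's axes as they then stand; what a row does not reach is not made up. A row lasts 1/12 s, in which the tool goes at most 0.0417 m and 0.125 rad, less where a joint would pass 70% of its speed; a pose out of reach is approached as far as the arm can. OPENING is the opening from 0.0 (shut) to 1.0 (fully open), set as the command begins (- or left out keeps the last). The fingers move at their own pace and stop on an object; FORCE is the grip in N (left out, the last holds). Time passes only in rows, so rows that do not move let the fingers close. It prints the time, the measured TCP pose, the force, the opening and the grip force at its end. Input that does not fit is refused with a message, and nothing moves.
- ctrl.sense(): the state, without advancing time (a new reading comes with each control period).
- imaging.grab_frame(name): name is "scene" or "top" or "wrist"; returns a dict with "pixels" (400x640x3 uint8, red, green, blue), "mtx" (3x3 intrinsics, pixels), "R" (3x3) and "t" (3): a world point X has camera coordinates R X + t. Camera axes: x right, y down, z forward; pixel columns grow to the right and rows downward; lengths in m; the calibration is good to about 2 mm. A picture is of the moment at which its call begins. There is no depth.
- ctrl.sign_off(): hands the job in; it is judged then, once.
The state is a dict: "time": time; "q": joint angles; "joint_velocities": joint speeds; "effort": joint torques, N m; "eef_pos": TCP position; "ee_rot": TCP orientation; "force": force on the tool from outside, world axes, zero at the start; "moment": the same for the moment, N m; "opening": opening from 0.0 (shut) to 1.0 (fully open); "gripper_force": force on a finger pad.
Only numpy, scipy, OpenCV 4.12 (cv2) and the standard library are available. Lean on these libraries where they do the work, as an engineer would, in place of code of your own. Each camera call takes 0.05 s, during which the arm holds its last target. There are 200 camera calls.

## Working session

There is one attempt and no reset: what is moved stays moved. The work goes in short steps, Python scripts to look and compute and a shell command to move; the robot and the scene stay as the last step left them, time stands still between calls to the robot, and variables do not carry over. Pictures are saved under pics/ and viewed, at most 10 in all, crops included, and the job is handed in when it is done.

```bash
mkdir -p pics; python3 - <<'E'
from bench import ctrl, imaging
import cv2, pickle
s=ctrl.sense(); print({k:s[k] for k in('time','eef_pos','ee_rot','force','opening')})
d={}
for n in("scene","top"):
    f=imaging.grab_frame(n); d[n]=f; cv2.imwrite(f"pics/{n}0.png",f["pixels"][:,:,::-1]); print(n,f["mtx"],f["R"],f["t"])
pickle.dump(d,open("f0.pkl","wb"))
E
```

```text
{'time': 0.0, 'eef_pos': array([ 0.27579472, -0.58782889,  0.22569382]), 'ee_rot': array([ 9.76023775e-01,  2.17661842e-01, -1.93387708e-04, -9.35371434e-04]), 'force': array([ 0.29853225, -0.09404302,  0.19460668]), 'opening': 0.9969901763164115}
scene [[407.70883281   0.         325.55247591]
 [  0.         407.70883281 201.58253814]
 [  0.           0.           1.        ]] [[-0.47363784 -0.88069761 -0.0062378 ]
 [-0.33621594  0.18735357 -0.92296126]
 [ 0.81401845 -0.43505213 -0.38484231]] [0.20057988 0.21557856 0.81699274]
top [[363.67361105   0.         321.60342765]
 [  0.         363.67361105 195.78434886]
 [  0.           0.           1.        ]] [[-0.02539316 -0.99949478 -0.01911465]
 [-0.99204561  0.02755288 -0.12282652]
 [ 0.12329113  0.01584365 -0.99224406]] [0.02494483 0.36606671 1.10040444]
```

View pics/top0.png

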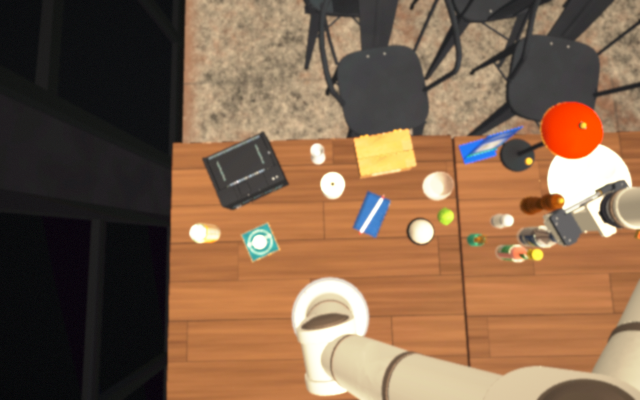

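View pics/scene0.png

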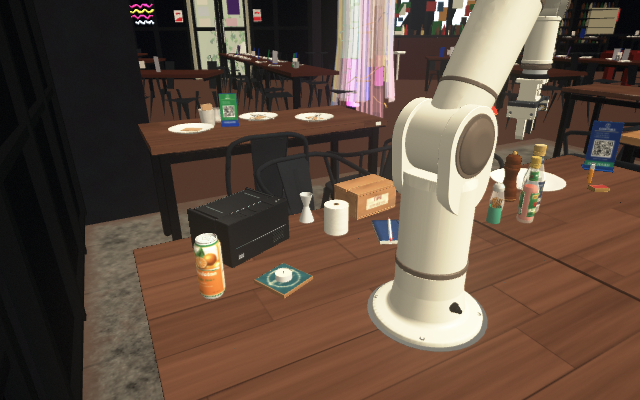

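The top view shows the black printer at about (245,170), turned by roughly 25°, with the can at (205,233), the roll at (332,185) and the jigger at (318,153). The scene view agrees. Next I'll zoom in on the printer.

```bash
python3 - <<'E'
import cv2, pickle, numpy as np
d=pickle.load(open("f0.pkl","rb"))
p=d["top"]["pixels"][120:250,180:310,::-1]
a=np.clip(cv2.resize(p,None,fx=4.5,fy=4.5,interpolation=cv2.INTER_CUBIC).astype(float)*2.2,0,255).astype(np.uint8)
cv2.imwrite("pics/crop0.png",a)
g=d["top"]["pixels"].max(2); m=(g<75).astype(np.uint8); m[:, :190]=0; m[:128]=0; m[225:]=0; m[:,300:]=0
cs,_=cv2.findContours(m,cv2.RETR_EXTERNAL,cv2.CHAIN_APPROX_NONE)
c=max(cs,key=cv2.contourArea); print(cv2.contourArea(c),cv2.approxPolyDP(cv2.convexHull(c),2.5,True)[:,0].tolist())
E
```

```text
3351.5 [[262, 133], [286, 184], [232, 208], [225, 206], [204, 159]]
```

View pics/crop0.png

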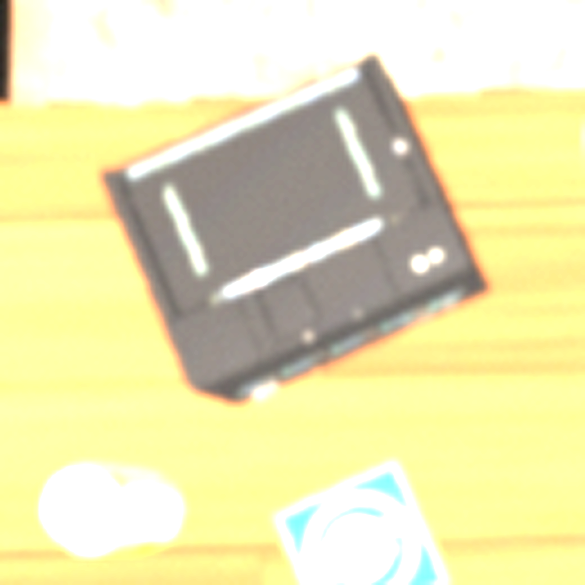

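The zoomed crop shows the top face with its back corners at (105,175) and (375,58) and its left edge running down to about (190,385). The strip is at the front, with faint cheek seams at about (255,320) and (385,260). I'll put these on the z=0.115 plane and check them against the given sizes.

```bash
cat > h.py <<'E'
import numpy as np, cv2, pickle
def ray(f,uv,z):
    d=f["R"].T@np.linalg.solve(f["mtx"],[uv[0],uv[1],1]); c=-f["R"].T@f["t"]; return c+d*(z-c[2])/d[2]
def proj(f,X):
    p=f["mtx"]@(f["R"]@np.asarray(X)+f["t"]); return p[:2]/p[2]
E
python3 - <<'E'
from h import *
f=pickle.load(open("f0.pkl","rb"))["top"]
C=lambda x,y:((x+.5)/4.5-.5+180,(y+.5)/4.5-.5+120)
P={k:ray(f,C(*v),.115)[:2] for k,v in dict(bl=(105,175),br=(375,58),fr=(487,288),fl=(190,383),hl=(215,297),hr=(383,222),bhl=(128,175),bhr=(357,72),seamL=(265,350),seamL0=(250,298),kR=(315,320),kR0=(300,285),sR=(390,262)).items()}
for k,v in P.items(): print(k,v.round(4))
n=np.linalg.norm
print("w",n(P['bl']-P['br']),"d",n(P['br']-P['fr']),n(P['bl']-P['fl']))
ey=(P['bl']-P['br']);ey/=n(ey); print("yaw from back",np.degrees(np.arctan2(-ey[0],ey[1])))
ex=P['br']-P['fr'];print("yaw r",np.degrees(np.arctan2(ex[1],ex[0])));ex=P['bl']-P['fl'];print("yaw l",np.degrees(np.arctan2(ex[1],ex[0])))
e=P['hl']-P['hr'];print("yaw bar",np.degrees(np.arctan2(-e[0],e[1])),n(e))
e=P['bhl']-P['bhr'];print("yaw backline",np.degrees(np.arctan2(-e[0],e[1])),n(e))
yaw=np.radians(np.degrees(np.arctan2(-ey[0],ey[1])))
R=np.array([[np.cos(yaw),-np.sin(yaw)],[np.sin(yaw),np.cos(yaw)]])
o=(P['bl']+P['br'])/2-R@[.079,0];print("origin",o)
for k,v in P.items(): print(k,(R.T@(v-o)*1000).round(1))
print(-f["R"].T@f["t"])
E
```

```text
bl [0.4731 0.3536]
br [0.545  0.1794]
fr [0.3928 0.1091]
fl [0.3374 0.2976]
hl [0.3919 0.2821]
hr [0.4372 0.1749]
bhl [0.4727 0.3387]
bhr [0.5361 0.1911]
seamL [0.3571 0.2502]
seamL0 [0.3906 0.2598]
kR [0.3754 0.2184]
kR0 [0.3981 0.228 ]
sR [0.4112 0.1706]
w 0.18846149012127547 d 0.1677210033164076 0.14675951319066974
yaw from back 22.433451656707106
yaw r 24.784054707190226
yaw l 22.41587503107085
yaw bar 22.90047393628794 0.1164429785772315
yaw backline 23.244938147689627 0.16070412143048254
origin [0.43605607 0.23633208]
bl [79.  94.2]
br [ 79.  -94.2]
fr [ -88.6 -101.1]
fl [-67.8  94.3]
hl [-23.3  59.2]
hr [-22.4 -57.3]
bhl [72.9 80.7]
bhr [ 75.2 -80. ]
seamL [-67.7  42.9]
seamL0 [-33.  39.]
kR [-62.9   6.6]
kR0 [-38.3   6.8]
sR [-48.  -51.3]
[ 0.22811819 -0.00258839  1.13730928]
```

```bash
python3 - <<'E'
from h import *
from bench import ctrl
d=pickle.load(open("f0.pkl","rb")); f=d["top"]
for n,uv,z in [("can top",(200,232),.134),("can base",(211,235),0),("roll top",(332,184),.08),("jig top",(318,149),.084),("tumbler",(437,184),.085)]: print(n,ray(f,uv,z).round(3))
s=d["scene"]; print("can scene base",ray(s,(211,295),0).round(3),"top",ray(s,(206,238),.134).round(3))
o=np.array([.434,.236]);y=np.radians(23);R=np.array([[np.cos(y),-np.sin(y)],[np.sin(y),np.cos(y)]])
for p in [(-.079,-.098),(-.079,.098),(.079,.098),(.079,-.098)]: print(p,proj(s,[*(o+R@p),.115]).round(1),proj(f,[*(o+R@p),.115]).round(1))
E
```

```text
can top [0.261 0.352 0.134]
can base [0.255 0.365 0.   ]
roll top [ 0.394 -0.017  0.08 ]
jig top [0.499 0.021 0.084]
tumbler [ 0.384 -0.322  0.085]
can scene base [0.256 0.366 0.   ] top [0.257 0.361 0.134]
(-0.079, -0.098) [290.3 200.3] [285.8 181.3]
(-0.079, 0.098) [229.7 226.8] [222.6 209.8]
(0.079, 0.098) [188.2 209.3] [201.7 160.1]
(0.079, -0.098) [249. 187.] [263.9 132.5]
```

```bash
python3 - <<'E'
from h import *
d=pickle.load(open("f0.pkl","rb"));p=d["scene"]["pixels"][170:310,170:310,::-1]
cv2.imwrite("pics/crop1.png",np.clip(cv2.resize(p,None,fx=4,fy=4,interpolation=cv2.INTER_CUBIC)*1.0*1.8,0,255).astype(np.uint8))
E
```

```text
(no output)
```

View pics/crop1.png

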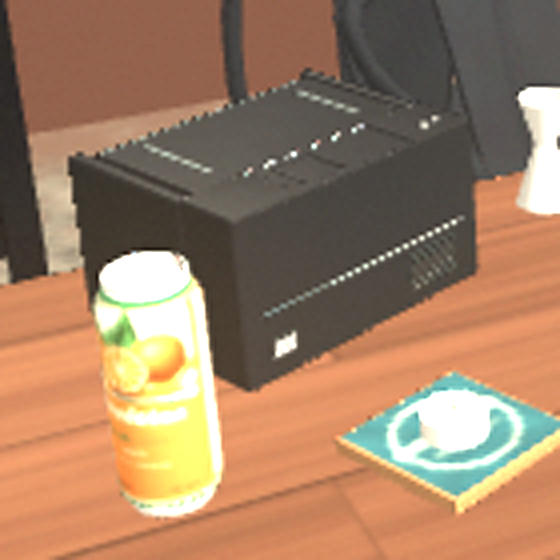

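```bash
python3 -m inch '[0, -0.04, 0, 0, 0.04, 0, 0, 0, 0.03, -0.03, 0, 0, 0.03, -0.03, 0, 0, 0.03, -0.03, 0, 0]' 1.0
```

```text
time: 0.52
eef_pos: [0.3381, -0.4156, 0.226]
ee_rot: [0.976, 0.217, -0.0, -0.001]
force: [1.4, 1.0, 1.0]
opening: 0.999
gripper_force: 0.0
```

The scene crop shows the top corners at (227,225), (287,199), (188,209) and (247,188). My projected estimate (origin ≈ (0.434, 0.236), yaw 23°) agrees with these within about 2 px. The can stands at (0.256, 0.366). I'll go over the printer and use the wrist camera.

```bash
python3 -m inch '[0.028, -0.03, 0, 0, 0.028, -0.03, 0, 0, 0.028, -0.03, 0, 0, 0.02, -0.034, -0.01, 0, 0.018, -0.036, -0.01, 0]'; python3 -m inch '[0.017, -0.036, 0, 0, 0.017, -0.036, 0, 0, 0.017, -0.036, 0, 0, 0.017, -0.036, 0, 0, 0.017, -0.036, 0, 0]';python3 -m inch '[0.01, -0.036, 0, 0, 0.01, -0.036, 0, 0, 0.01, -0.036, 0, 0, 0.01, -0.036, 0, 0, 0, 0, 0, 0]'
```

```text
time: 0.93
eef_pos: [0.3803, -0.2185, 0.2463]
ee_rot: [0.976, 0.218, -0.0, -0.001]
force: [1.6, -0.0, 0.7]
opening: 1.001
gripper_force: 0.0
time: 1.35
eef_pos: [0.3801, -0.0202, 0.2466]
ee_rot: [0.976, 0.218, -0.0, 0.0]
force: [1.1, -0.1, -0.4]
opening: 1.002
gripper_force: 0.0
time: 1.77
eef_pos: [0.3543, 0.132, 0.2472]
ee_rot: [0.975, 0.222, 0.001, -0.001]
force: [0.6, 0.4, 0.3]
opening: 0.999
gripper_force: 0.0
```

```bash
python3 - <<'E'
from h import *
from bench import ctrl, imaging
f=imaging.grab_frame("wrist"); pickle.dump(f,open("w1.pkl","wb"))
a=np.clip(f["pixels"][:,:,::-1]*2.0,0,255).astype(np.uint8)
cv2.imwrite("pics/w1.png",a); print(-f["R"].T@f["t"],f["R"][2])
E
```

```text
[0.4279068  0.16755194 0.4053502 ] [-0.26887701 -0.12930518 -0.95445551]
```

View pics/w1.png

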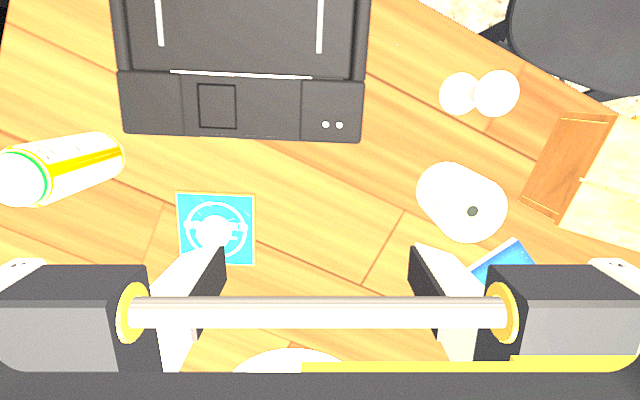

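The wrist view shows the strip clearly, with cheek seams at columns ~180 and ~302. A faint outlined rectangle spans (197–237, 84–128), matching the 30 × 34 mm key. The top's front corners are at (125,131) and (362,143).

```bash
python3 - <<'E'
from h import *
from bench import ctrl
f=pickle.load(open("w1.pkl","rb"))
g=lambda u,v:ray(f,(u,v),.115)[:2]
K={k:g(*v) for k,v in dict(kfl=(198,127),kfr=(236,129),kbl=(198,84),kbr=(236,86),cl=(180,100),cr=(302,106),fl=(125,137),fr=(360,142),lipl=(119,70),lipr=(366,81)).items()}
c=sum(K[k] for k in('kfl','kfr','kbl','kbr'))/4
n=np.linalg.norm
for a,b in [('kfl','kfr'),('kbl','kbr'),('kfl','kbl'),('kfr','kbr'),('cl','cr'),('fl','fr'),('lipl','lipr')]:
    e=K[a]-K[b]; print(a,b,(n(e)*1000).round(1),np.degrees(np.arctan2(e[1],e[0])).round(1))
print("key c",c); y=np.radians(23);R=np.array([[np.cos(y),-np.sin(y)],[np.sin(y),np.cos(y)]])
o=np.array([.434,.236])
for k,v in K.items(): print(k,(R.T@(v-o)*1000).round(1))
print("key in printer",R.T@(c-o)*1000)
s=ctrl.sense();print(s['eef_pos'],s['ee_rot'])
E
```

```text
kfl kfr 31.0 112.7
kbl kbr 29.9 112.8
kfl kbl 33.4 -160.1
kfr kbr 33.5 -158.3
cl cr 97.4 112.9
fl fr 193.7 114.4
lipl lipr 193.0 113.3
key c [0.38343719 0.234909  ]
kfl [-63.6  34.9]
kfr [-63.8   3.9]
kbl [-30.2  33. ]
kbr [-30.3   3.2]
cl [-43.   48.1]
cr [-43.1 -49.4]
fl [-74.5  95.3]
fr [-69.6 -98.3]
lipl [-22.7  94. ]
lipr [-21.8 -99. ]
key in printer [-46.96960031  18.752191  ]
[0.35492275 0.12868259 0.24690958] [9.75202580e-01 2.21313831e-01 3.26359834e-04 9.46575544e-05]
```

The key measures 31 × 33.5 mm, as it should, and its centre is at world (0.383, 0.235), printer y ≈ +19. I'll align to yaw 23° and put the right fingertip over the key, with the left finger hanging free beyond the printer's left side.

```bash
python3 -m inch '[0, 0, 0, 0.045, 0.017, -0.035, 0, 0, 0.017, -0.035, 0, 0, 0.017, -0.035, 0, 0, 0.017, -0.035, 0, 0]';python3 -m inch '[0, 0, 0.035, 0, 0, 0, 0.035, 0, 0, 0, 0.03, 0, 0, 0, 0, 0, 0, 0, 0, 0]'; python3 - <<'E'
from h import *
from bench import ctrl
s=ctrl.sense();q=s['ee_rot'];a=2*np.arctan2(q[1],q[0]);p=s['eef_pos'];print(p,np.degrees(a),s['force'])
ex=np.array([np.cos(a),np.sin(a)]);ty=np.array([np.sin(a),-np.cos(a)])
ey=np.array([-np.sin(np.radians(23)),np.cos(np.radians(23))])
t=np.array([.3834,.2349])+.054*ey-p[:2]; print("go",t@ex,t@ty)
E
```

```text
time: 2.23
eef_pos: [0.3661, 0.2792, 0.246]
ee_rot: [0.981, 0.193, -0.0, 0.001]
force: [0.7, -0.6, 0.6]
opening: 1.005
gripper_force: 0.0
time: 2.65
eef_pos: [0.3638, 0.2783, 0.1456]
ee_rot: [0.981, 0.196, -0.002, 0.001]
force: [-0.2, 1.1, 0.5]
opening: 0.998
gripper_force: 0.0
[0.36382159 0.27829382 0.14558697] 22.57849387517998 [-0.17525995  1.13404311  0.52430306]
go 0.0010195547342075205 -0.006413558133123162
```

```bash
python3 -m inch '[0.001, -0.006, 0.01, 0, 0, 0, 0, 0, 0, 0, 0, 0]'; python3 - <<'E'
from h import *
from bench import ctrl, imaging
f=imaging.grab_frame("wrist"); pickle.dump(f,open("w2.pkl","wb"))
cv2.imwrite("pics/w2.png",np.clip(f["pixels"][:,:,::-1]*2.0,0,255).astype(np.uint8)); s=ctrl.sense();print(s['eef_pos'],s['force'])
E
```

```text
time: 2.9
eef_pos: [0.3645, 0.2858, 0.1383]
ee_rot: [0.981, 0.195, 0.001, -0.0]
force: [1.2, 0.4, -0.3]
opening: 1.0
gripper_force: 0.0
[0.36460928 0.28569938 0.13835519] [-0.31148487  0.34381979  0.08277065]
```

View pics/w2.png

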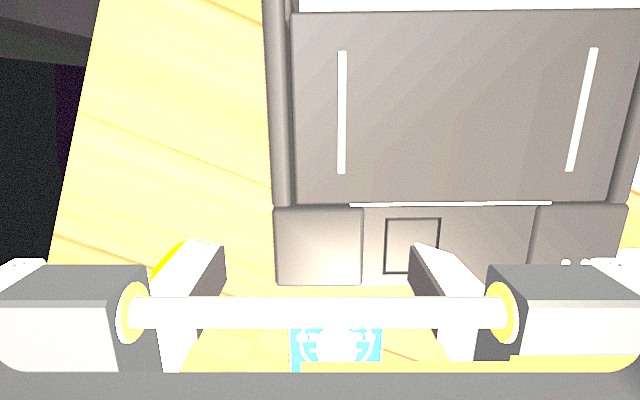

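The right fingertip's end is at about (410–440, 245), over the outlined key at (386–440, 217–273). The left finger is clear of the printer's left edge (column 275). I'll refine this numerically.

```bash
python3 - <<'E'
from h import *
f=pickle.load(open("w2.pkl","rb"))
g=lambda u,v:ray(f,(u,v),.115)[:2]
c=(g(387,217)+g(440,219))/2; p=np.array([.3646,.2857]);a=2*np.arctan2(.195,.981)
ex=np.array([np.cos(a),np.sin(a)]);ty=np.array([np.sin(a),-np.cos(a)])
e=g(387,217)-g(440,219);print("w",np.linalg.norm(e),np.degrees(np.arctan2(-e[0],e[1])),np.degrees(a))
d=c-p; print("key back-mid in tool x,y",d@ex,d@ty)
lip=(g(350,205)+g(550,203))/2; fr=g(360,284); print("lip x",(lip-p)@ex,"front",(fr-p)@ex,"side",(g(275,240)-p)@ty, "left cheek",(g(362,245)-p)@ty)
for q in [(0,.046),(0,.065),(.0095,.046),(.0095,.065),(-.0095,.046)]:
  w=p+q[0]*ex+q[1]*ty; print(q,proj(f,[*w,.138]).round(0))
E
```

```text
w 0.0294150899684392 20.227198994850767 22.485051411383804
key back-mid in tool x,y 0.015583123590236315 0.053203123570926464
lip x 0.02371538646561821 front -0.02566732268787399 side -0.023791276815013737 left cheek 0.02537120273522844
(0, 0.046) [409. 263.]
(0, 0.065) [447. 263.]
(0.0095, 0.046) [410. 245.]
(0.0095, 0.065) [449. 245.]
(-0.0095, 0.046) [407. 280.]
```

The fingertip is inside the key with margins of at least 3 mm. Press down gently.

```bash
for i in 1; do python3 -m inch '[0, 0, 0.01, 0, 0, 0, 0.008, 0, 0, 0, 0, 0, 0, 0, 0, 0]'; python3 -m inch '[0, 0, 0.002, 0, 0, 0, 0, 0, 0, 0, 0, 0]'; python3 -m inch '[0, 0, 0.002, 0, 0, 0, 0, 0, 0, 0, 0, 0]';  done
```

```text
time: 3.28
eef_pos: [0.363, 0.285, 0.1182]
ee_rot: [0.981, 0.196, -0.001, 0.0]
force: [0.6, 0.2, 0.5]
opening: 1.0
gripper_force: 0.0
time: 3.53
eef_pos: [0.3634, 0.2857, 0.1167]
ee_rot: [0.981, 0.196, -0.0, -0.0]
force: [0.9, -0.9, 0.1]
opening: 0.998
gripper_force: 0.0
time: 3.78
eef_pos: [0.3636, 0.2859, 0.1149]
ee_rot: [0.981, 0.196, 0.0, -0.0]
force: [0.1, 0.3, 0.8]
opening: 0.999
gripper_force: 0.4
```

```bash
python3 -m inch '[0, 0, 0.001, 0, 0, 0, 0, 0, 0, 0, 0, 0]'|sed -n '1,4p'; python3 -m inch '[0, 0, 0.001, 0, 0, 0, 0, 0, 0, 0, 0, 0]'|sed -n '1,4p'; python3 -m inch '[0, 0, 0.001, 0, 0, 0, 0, 0, 0, 0, 0, 0]'|sed -n '1,4p'
```

```text
time: 4.03
eef_pos: [0.3636, 0.2858, 0.1139]
ee_rot: [0.981, 0.196, 0.0, -0.0]
force: [-0.2, -0.0, 3.1]
time: 4.28
eef_pos: [0.3636, 0.2858, 0.1128]
ee_rot: [0.981, 0.196, 0.0, -0.0]
force: [0.1, 0.6, 5.0]
time: 4.53
eef_pos: [0.3636, 0.2858, 0.1118]
ee_rot: [0.981, 0.196, 0.0, -0.0]
force: [0.5, 0.7, 2.4]
```

It gives. Keep pressing, and check for the pop from the top camera.

```bash
python3 -m inch '[0, 0, 0.001, 0, 0, 0, 0, 0, 0, 0, 0, 0]'|sed -n '1,4p'; python3 -m inch '[0, 0, 0.0007, 0, 0, 0, 0, 0, 0, 0, 0, 0, 0, 0, 0, 0]'|sed -n '1,4p'; python3 - <<'E'
from h import *
from bench import ctrl, imaging
f=imaging.grab_frame("wrist"); a=f["pixels"][:,:,::-1]
w=pickle.load(open("w2.pkl","rb"))["pixels"]; print(np.abs(a[:200,300:].astype(int)-w[:200,300:,::-1]).mean())
cv2.imwrite("pics/w3.png",np.clip(a*2.0,0,255).astype(np.uint8))
E
```

```text
time: 4.78
eef_pos: [0.3636, 0.2857, 0.1108]
ee_rot: [0.981, 0.196, 0.0, -0.0]
force: [0.2, 1.6, 4.4]
time: 5.12
eef_pos: [0.3637, 0.2858, 0.1105]
ee_rot: [0.981, 0.196, 0.0, 0.0]
force: [-0.8, 0.6, 9.1]
61.82535294117647
```

View pics/w3.png

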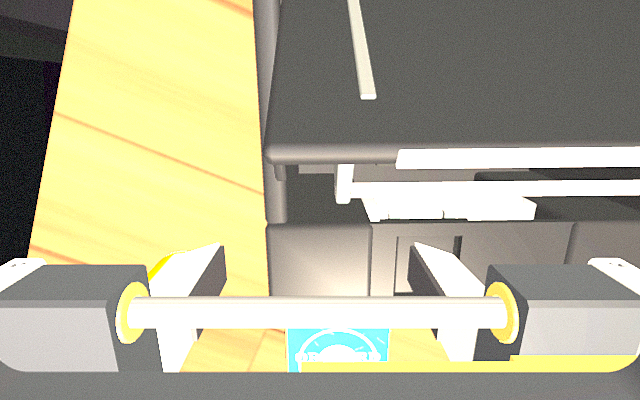

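The wrist view shows the cover popped up, with its lip at row ~155 and the roller and bar beneath it. Lift straight off the key, then centre the open fingers on the lip.

```bash
python3 -m inch '[0, 0, -0.01, 0, 0, 0, -0.02, 0, 0, 0, -0.02, 0, 0, 0, 0, 0, 0, 0, 0, 0]'; python3 -m inch '[0, 0.025, 0, 0, 0, 0.025, 0, 0, 0, 0.023, 0, 0, 0, 0, 0, 0, 0, 0, 0, 0]'; python3 -m inch '[0.015, 0, 0, 0, 0.015, 0, 0, 0, 0.01, 0, 0, 0, 0.01, 0, 0, 0, 0, 0, 0, 0]'
```

```text
time: 5.58
eef_pos: [0.3637, 0.285, 0.1604]
ee_rot: [0.981, 0.195, 0.0, 0.0]
force: [0.5, -0.3, 0.6]
opening: 0.999
gripper_force: 0.0
time: 6.0
eef_pos: [0.3911, 0.216, 0.1589]
ee_rot: [0.981, 0.194, -0.001, 0.001]
force: [-0.3, 0.6, 0.4]
opening: 1.0
gripper_force: 0.0
time: 6.42
eef_pos: [0.4384, 0.2387, 0.1598]
ee_rot: [0.981, 0.196, -0.0, -0.001]
force: [-0.2, -0.1, -0.2]
opening: 0.999
gripper_force: 0.1
```

```bash
for k in 1; do python3 -m inch '[0.009, 0, 0, 0, 0.009, 0, 0, 0, 0.009, 0, 0, 0, 0.009, 0, 0, 0, 0, 0, 0, 0]'|sed -n '1,4p'; python3 -m inch '[0.008, 0, 0, 0, 0.008, 0, 0, 0, 0.008, 0, 0, 0, 0, 0, 0, 0]'|sed -n '1,4p'; done; python3 - <<'E'
from h import *
from bench import imaging
f=imaging.grab_frame("scene"); t=imaging.grab_frame("wrist")
a=cv2.resize(f["pixels"][130:280,160:360,::-1],(640,480)); 
cv2.imwrite("pics/s4.png",np.clip(np.hstack([a[:, :],])*1.7,0,255).astype(np.uint8))
E
```

```text
time: 6.83
eef_pos: [0.4731, 0.2519, 0.1602]
ee_rot: [0.981, 0.195, 0.001, -0.001]
force: [0.9, 0.3, 0.1]
time: 7.17
eef_pos: [0.4949, 0.2609, 0.1602]
ee_rot: [0.981, 0.195, 0.001, -0.0]
force: [0.3, -0.7, -0.2]
```

View pics/s4.png

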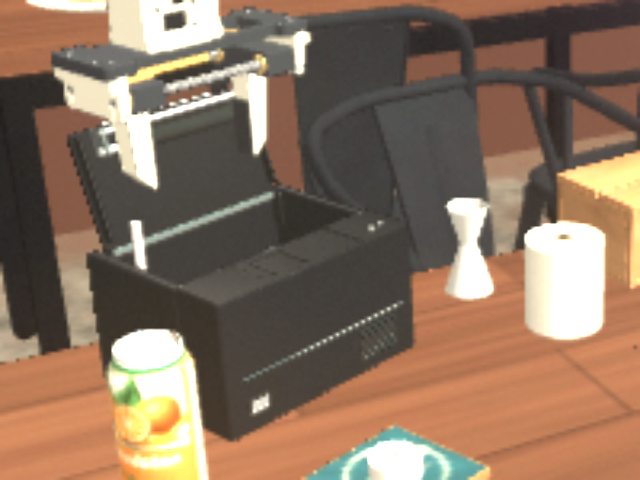

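The scene crop shows the cover standing at or past upright in front of the fingers (lip at ~(170,115)). Nothing else has moved. I'll push a little further, then back off and look.

```bash
python3 -m inch '[0.008, 0, 0, 0, 0.008, 0, 0, 0, 0.006, 0, 0, 0, 0, 0, 0, 0, 0, 0, 0, 0]'|sed -n '1,4p'; python3 -m inch '[-0.01, 0, 0, 0, -0.02, 0, 0, 0, -0.03, 0, 0, 0, -0.03, 0, 0, 0, -0.03, 0, -0.02, 0]'|sed -n '1,4p';python3 -m inch '[0.0, 0.03, -0.02, 0, 0, 0.035, -0.02, 0, 0, 0.035, -0.02, 0, 0, 0.035, 0, 0, 0, 0.035, 0, 0]'|sed -n '1,4p';python3 -m inch '[0.0, 0.035, 0, 0, 0, 0.035, 0, 0, 0, 0, 0, 0, 0, 0, 0, 0, 0, 0, 0, 0]'|sed -n '1,4p'; python3 - <<'E'
from h import *
from bench import imaging
f=imaging.grab_frame("scene"); t=imaging.grab_frame("top"); pickle.dump((f,t),open("end.pkl","wb"))
a=cv2.resize(f["pixels"][130:310,170:370,::-1],(400,360)); b=cv2.resize(t["pixels"][115:265,180:340,::-1],(384,360))
cv2.imwrite("pics/s5.png",np.clip(np.hstack([a,b])*1.7,0,255).astype(np.uint8))
E
```

```text
time: 7.68
eef_pos: [0.5119, 0.2682, 0.1591]
ee_rot: [0.981, 0.196, -0.002, 0.001]
force: [-5.9, -3.0, 1.0]
time: 8.1
eef_pos: [0.4, 0.221, 0.1777]
ee_rot: [0.981, 0.195, -0.002, 0.0]
force: [-0.1, -0.4, 1.4]
time: 8.52
eef_pos: [0.4698, 0.0641, 0.242]
ee_rot: [0.981, 0.195, 0.003, 0.001]
force: [-0.2, 0.8, -0.9]
time: 8.93
eef_pos: [0.4947, 0.0016, 0.2402]
ee_rot: [0.981, 0.195, 0.0, -0.0]
force: [0.4, 0.9, -0.0]
```

View pics/s5.png

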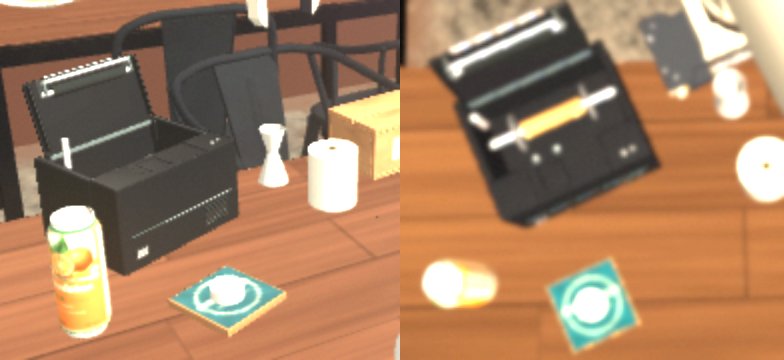

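Both views show the cover lying open past upright with the robot clear. The can, jigger, roll and candle look unmoved. I'll check the lip angle and whether the printer shifted.

```bash
python3 - <<'E'
from h import *
s,t=pickle.load(open("end.pkl","rb"));d=pickle.load(open("f0.pkl","rb"))
G=lambda f,b:np.float32(cv2.cvtColor(f["pixels"][b[1]:b[3],b[0]:b[2]],cv2.COLOR_RGB2GRAY))
for n,b in dict(front=(228,212,292,262),can=(190,228,226,302),rolljig=(296,188,352,238)).items(): print(n,cv2.phaseCorrelate(G(d["scene"],b),G(s,b)))
o=np.array([.440,.239]);y=np.radians(23);R=np.array([[np.cos(y),-np.sin(y)],[np.sin(y),np.cos(y)]])
for th in(1.0,1.6,1.9):
  for yy in(.085,-.085):
    p=o+R@[.069-.097*np.cos(th),yy];X=[*p,.11+.097*np.sin(th)];u=proj(s,X);v=proj(t,X)
    print(th,yy,((u-[170,130])*2).round(),((v-[180,115])*2.4+[400,0]).round())
E
```

```text
front ((0.0719504266620632, 0.1258073867733991), 1.0199444869160652)
can ((0.005076643589923435, 0.49952479577829934), 0.9965534540458961)
rolljig ((-0.013445182566961478, -0.0016039710976016863), 0.9970450739065806)
1.0 0.085 [ 65. 107.] [457. 133.]
1.0 -0.085 [174.  71.] [598.  71.]
1.6 0.085 [35. 85.] [434.  86.]
1.6 -0.085 [145.  53.] [576.  23.]
1.9 0.085 [22. 84.] [426.  64.]
1.9 -0.085 [132.  53.] [567.   2.]
```

The cover's lip is at the 1.9 rad stop, the printer hasn't shifted, and the robot is clear.

```bash
python3 -c "
from bench import ctrl
print(ctrl.sign_off())"
```

```text
the job is handed in; nothing more can be done
None
```

The printer is open for a new roll: I pressed the hidden key until the cover popped, let it back up, and pushed the cover to its stop, where it stays by itself; the printer and the other items show no real shift in the images, and the job was handed in at about 9 s.

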